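# Hang the clip hanger on the rail and pen it in

### The job

Take the hanger with the two clips out of the caddy, hook it over the right-hand half of the rail (between the rail's middle and the sliding keeper) and, without taking it off the rail again, slide it left right up against the fixed stop ring. Then slide the keeper along the rail right up against the hanger, so that it is penned in, and let go. Leave the other two hangers in the caddy and do not knock the other small things about.

Things in the scene. Friction and masses are not known exactly. Their poses are not given: they have to be found in the camera images.
- clip_hanger: The hanger to hang: rigid black plastic, 9 mm thick, the only one with two clip blocks (20 x 15 x 36 mm, at x = -42 and +42 mm, z = -18 to 18). Origin: middle of the underside of its 150 x 9 x 12 mm bar; x along the bar, away from the robot at the start, y through the thickness, z up. Stands in any of the caddy's notches, 131 mm tall: lift it straight up 160 mm to clear the others.
- tab (a point): Grip point, at z = 122 mm in clip_hanger: on the flat finger tab on top of the hook, 26 mm (x) x 9 mm (y), from z = 97 to 131 mm. Grip it across its 9 mm, fingers closing along y. With the TCP here the fingertips clear rail, ring and keeper. Axes as the hanger's.
- hook_seat (a point): Underside of the clip hanger's round hook crown (inside radius 12.5 mm), at x = 0, z = 92.5 mm in clip_hanger. Hung, this point rests on top of the rail, 7 mm above its centre line. Axes as the hanger's.
- hook_mouth (a point): Middle of the hook's opening, on its +x side (x = 17, z = 53 mm in clip_hanger), between the tip's end (x = 17, z = 67) and the neck's bend (x = 0, z = 39). Bring the rail's centre line through this point by moving the hanger along +x; at x = 0 in the hanger it is under the crown: then lower the hanger about 32 mm. The bar passes under the rail.
- caddy: White tray 150 x 180 x 55 mm, fixed for the run. Origin: centre of its underside; its end walls stand at x = -66 and +66 mm, 10 mm thick. Each has three notches 12 mm wide at y = -62, 0, +62 mm, with floors at z = 30 mm and tops at z = 55 mm. Each hanger rests in one pair of notches by the ends of its bar.
- plain_hanger: Another black hanger in the caddy, same hook, tab and bar but no clips and no arms; stays where it is. Origin and axes as clip_hanger.
- shirt_hanger: Another black hanger in the caddy, same hook, tab and bar, with two sloping shoulder arms and no clips; stays where it is. Origin and axes as clip_hanger.
- rail_mid (a point): Middle of the rail on its centre line, 200 mm above the dryer top. The rail is a fixed steel tube, 14 mm in diameter, along this point's y (+y to the robot's left), between posts 190 mm to either side with 22 mm caps and 100 mm feet. x points away from the robot, z up. Nothing stands above the rail. The hanger comes in from the -x (robot's) side.
- ring_face (a point): The stop ring, a fixed grey ring 24 mm in diameter and 12 mm long, round the left half of the rail (70 to 130 mm left of the middle). This point is on the rail's centre line at the ring's right-hand (-y) face, the one the hanger must reach. Axes as rail_mid.
- keeper (a joint): Slide of the keeper along the rail, in m: 0 at its right-hand end (where its left face is 115 mm right of the rail's middle), growing as it moves left (+y). It slides with about 1.2 N of friction and stays where it is left.
- keeper_face (a point): The keeper: a grey sleeve 28 mm in diameter round the rail. This point: on the rail's centre line at its left (+y) face; it runs 50 mm from there to -y. An upright tab, 26 mm (x) x 12 mm (y), its top 45 mm above the centre line, stands 40 mm to the -y side of this point: grip it across its 12 mm, TCP 37 mm above the centre line. Axes as rail_mid.
- card_box: Small white card box, 88 x 60 x 19 mm, a loose bystander on the dryer top. Origin: centre of its underside.
- charger: White 42 mm wall charger, a loose bystander on the dryer top. Origin: under its middle.
- eraser: Eraser 21 x 52 x 12 mm, a loose bystander on the dryer top. Origin: centre of its underside.

How it is judged:
By the outcome, as a careful person would: the job done as asked, in the order asked, and still so for the second after the job is handed in, with the robot touching nothing.
It also fails if it takes over 58 s, if anything falls off the work surface, if the arm or the gripper's body presses on something with over 40 N, if the wrist force passes 120 N, or if a joint passes its speed limit or range.

### The arm

A 7-joint arm with a two-finger parallel gripper is mounted at the origin on a cart in front of the work surface, level with it; the furniture and walls round the work are solid. World frame = base frame: x ahead of the robot, y to its left, z up, the work surface at z = 0. Lengths are in m, angles in rad, forces in N, time in s.
With the tool pointing down it reaches from about 0.425 to 0.875 m from the base axis. Payload 8.4 kg.
Tool frame: the origin (TCP) lies between the finger pads, 19 mm behind the fingertips; this is the grasp point; z points along the fingers, y is the line along which they close (so a half turn about z gives the same grasp; the last joint's range is limited). The gripper opens to 87 mm and grips with 3 to 60 N. Pads are 19 mm wide; open, the fingers measure 117 mm over their backs; the gripper's body (75 mm by 190 mm) begins 51 mm behind the grasp point.
Start: joints at [-1.34, 0.333, 0.04, 1.465, -0.013, 1.343, -0.059], TCP at [0.211, 0.615, 0.241] pointing down, gripper open.
Joint ranges: [-2.58, 2.58], [-0.38, 2.09], [-1.3, 1.39], [0.25, 2.4], [-1.5, 4.64], [0.08, 2.09], [-2.65, 2.65]. Speed limits (rad/s): [2.22, 2.22, 2.79, 2.79, 3.14, 3.14, 3.14].

### API

Orientations are given as a unit quaternion [x, y, z, w].
In Python, from bench import sense, get_image, hand_in gives the robot as it stands. The module is installed in compiled form; this text tells all that it offers.
- The arm moves only by the shell command python3 -m inch 'ROWS'. ROWS is JSON, a list of rows, each an object of numbers: "tx", "ty", "tz": the shift along the tool's x, y, z normalised to -1 to 1, where 1 is 0.08 m; "spin": the turn about the tool's z normalised to -1 to 1, where 1 is 45 degrees; "hand": the opening, from -1 (shut) to 1 (fully open). A call has 1 to 20 rows; each row is the pose to reach, as a shift and turn from the pose commanded when the call began, along the tool's axes at that moment; what a row does not reach only later rows make up. A row lasts 1/12 s, in which the tool goes at most 41.7 mm and 7.16 degrees, less where a joint would pass 70% of its speed; a pose out of reach is approached as far as the arm can. A call with a number of a shift or a turn outside -1 to 1 is refused whole. A call with a gripper value outside its range is refused whole. The fingers move at their own pace and stop on an object; the grip force is fixed at half the most. Time passes only in rows, so rows that repeat a pose let the fingers close. It gives the time, the measured TCP pose, the force, the opening and the grip force at its end, in the units of the state.
- sense(): the state, without advancing time (a new reading comes with each control period).
- get_image(name): name is "scene" or "top" or "wrist"; returns a dict with "frame" (400x640x3 uint8, red, green, blue), "depth" (400x640 float32, m along the optical axis (not along the pixel's ray), 0 where there is no reading), "K" (3x3 intrinsics, pixels), "R" (3x3) and "t" (3): a world point X has camera coordinates R X + t; the wrist camera has in their place "mount" (4x4, takes a point from camera to tool coordinates, whose origin is the TCP and whose axes are the flange's). Camera axes: x right, y down, z forward; pixel columns grow to the right and rows downward; lengths in m; the calibration is good to about 2 mm. A picture is of the moment at which its call begins: read the wrist's pose just before it.
- hand_in(): hands the job in; it is judged then, once.
The state is a dict: "time_s": time; "q": joint angles; "joint_velocities": joint speeds; "tau": joint torques, N m; "tool_pos": TCP position; "tcp_rot": TCP orientation; "contact_force": force on the tool from outside, world axes, zero at the start; "torque": the same for the moment, N m; "finger_gap": finger opening in m; "grasp_force": force on a finger pad.
Only numpy, scipy, OpenCV 4.12 (cv2) and the standard library are available. Lean on these libraries where they do the work, as an engineer would, in place of code of your own. Each camera call takes 0.05 s, during which the arm holds its last target. There are 200 camera calls.

## Working session

There is one attempt and no reset: what is moved stays moved. The work goes in short steps, Python scripts to look and compute and a shell command to move; the robot and the scene stay as the last step left them, time stands still between calls to the robot, and variables do not carry over. Pictures are saved under pics/ and viewed, at most 10 in all, crops included, and the job is handed in when it is done.

```bash
mkdir -p pics
cat > h.py <<'E'
import numpy as np, cv2, pickle
from bench import sense, get_image
def snap(n,f):
    d=get_image(n); cv2.imwrite(f'pics/{f}.png',d['frame'][:,:,::-1]); pickle.dump(d,open(f'{f}.pkl','wb')); return d
def load(f): return pickle.load(open(f'{f}.pkl','rb'))
def px(d,u,v,z=None):
    "world point at pixel by depth, or on plane z"
    K=d['K'];r=np.linalg.inv(K)@[u,v,1.];R=d['R'];t=d['t']
    if z is None: return R.T@(r*d['depth'][int(v),int(u)]-t)
    c=-R.T@t; w=R.T@r; return c+w*(z-c[2])/w[2]
def proj(d,X):
    c=d['K']@(d['R']@np.array(X)+d['t']); return c[:2]/c[2]
E
python3 - <<'E'
from h import *
s=sense();print({k:np.round(v,3) for k,v in s.items()})
for n in('scene','top'):
    d=snap(n,n+'0');print(n,-d['R'].T@d['t'],d['K'][0,0])
E
```

```text
{'time_s': np.float64(0.0), 'q': array([-1.34 ,  0.334,  0.04 ,  1.466, -0.013,  1.343, -0.058]), 'joint_velocities': array([ 0.   , -0.   ,  0.001, -0.   , -0.001,  0.001,  0.   ]), 'tau': array([-1.0000e-03, -6.5635e+01,  1.3350e+00, -4.0381e+01, -6.0000e-02,
        4.4000e-02,  0.0000e+00]), 'tool_pos': array([0.21 , 0.615, 0.24 ]), 'tcp_rot': array([ 0.164,  0.986, -0.001, -0.   ]), 'contact_force': array([0.359, 0.045, 0.143]), 'torque': array([0.01 , 0.01 , 0.013]), 'grasp_force': np.float64(0.0), 'finger_gap': np.float64(0.087)}
scene [ 0.02144798 -0.27107108  0.71240117] 362.4183222906292
top [ 0.06482483 -0.02167106  1.2938666 ] 493.9530753532615
```

View pics/scene0.png

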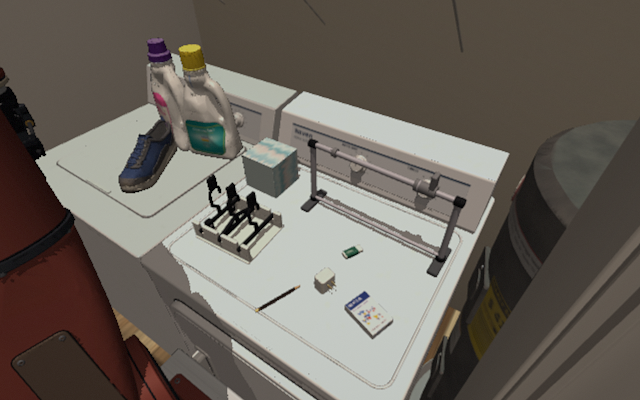

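View pics/top0.png

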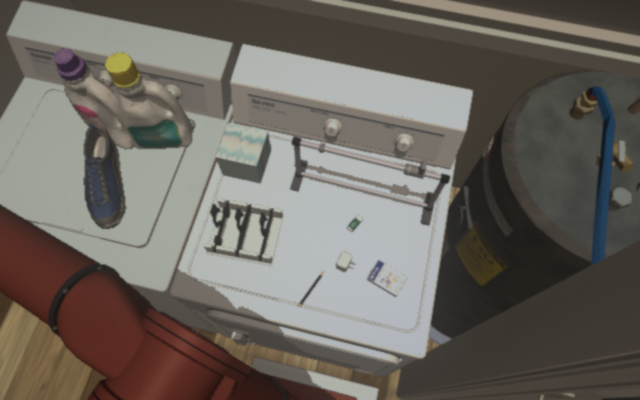

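The scene view has the caddy around (240,225), the rail from (312,143) to (460,201) and the keeper near (428,186). In the top view the caddy is at (244,232) and the rail runs from (297,142) to (446,178). I'll enlarge both.

Run:
```python
from h import *
a=load('scene0')['frame'][165:270,180:300,::-1];b=load('top0')['frame'][190:270,195:295,::-1]
c=load('scene0')['frame'][125:215,295:475,::-1];e=load('top0')['frame'][125:225,280:460,::-1]
R=lambda x,w,h:cv2.resize(x,(w,h),interpolation=cv2.INTER_CUBIC)
# tiles
im=np.zeros((600,800,3),np.uint8)
im[0:300,0:343]=R(a,343,300)
im[0:300,345:720]=R(b,375,300)
im[300:500,0:400]=R(c,400,200); im[300:522,400:800]=R(e,400,222)
cv2.imwrite('pics/crop1.png',im)
```

```text
(no output)
```

View pics/crop1.png

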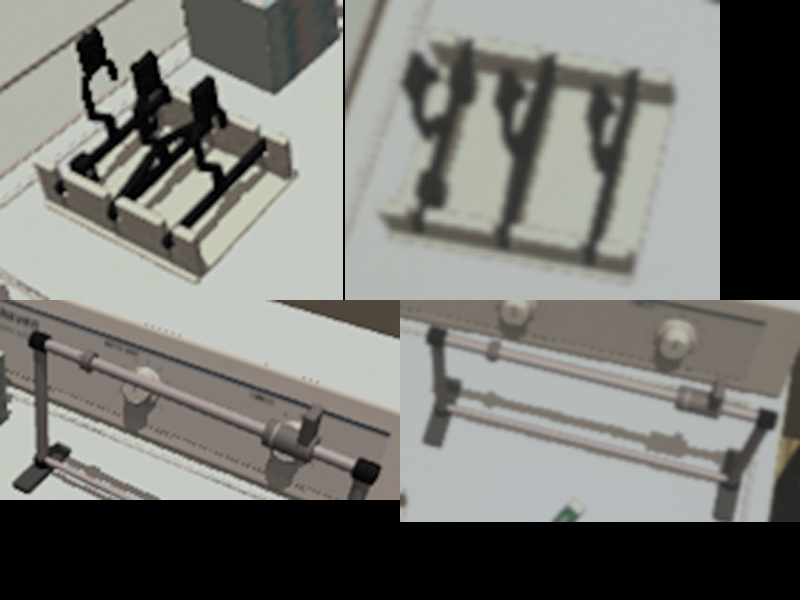

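The crops show the clip hanger, with blocks on its bar, in the leftmost notch pair. The shirt hanger is in the middle and the plain one on the right. Next I'll get the positions from the depth clouds.

```bash
cat >> h.py <<'E'
def cloud(d):
    v,u=np.mgrid[0:400,0:640]; z=d['depth']; P=np.stack([u*z,v*z,z],-1)@np.linalg.inv(d['K']).T
    return (P-d['t'])@d['R']
E
python3 - <<'E'
from h import *
for n in('scene0','top0'):
    d=load(n);P=cloud(d);ok=d['depth']>0
    dark=d['frame'].max(2)<60
    box=np.zeros((400,640),bool)
    if n=='scene0': box[165:270,185:290]=1
    else: box[195:265,200:290]=1
    T=P[ok&dark&box&(P[...,2]>.128)&(P[...,2]<.175)]
    print(n,'tabs',len(T),'n'); 
    l,c=cv2.connectedComponentsWithStats((ok&dark&box&(P[...,2]>.130)&(P[...,2]<.175)).astype(np.uint8))[1:3]
    for i in range(1,len(c)):
        Q=P[l==i]
        if len(Q)>8: print(c[i],np.round(Q.mean(0),4),np.round(Q.min(0),4),np.round(Q.max(0),4))
    # caddy top walls
    box2=ok&box&~dark&(P[...,2]>.045)&(P[...,2]<.062)
    Q=P[box2]; r=cv2.minAreaRect((Q[:,:2]*1000).astype(np.float32)); print('caddy top',len(Q),r)
    # rail
    b=np.zeros_like(box)
    if n=='scene0': b[138:205,305:470]=1
    else: b[135:185,290:455]=1
    m=ok&b&(P[...,2]>.196)&(P[...,2]<.215)
    Q=P[m]; f=cv2.fitLine((Q[:,:2]).astype(np.float32),cv2.DIST_HUBER,0,.01,.01).ravel(); print('rail',len(Q),f,Q[:,2].mean())
    dr=f[:2]*np.sign(f[1]); s=(Q[:,:2]-f[2:])@dr; print('ext',s.min(),s.max(), 'mid',f[2:]+dr*(s.min()+s.max())/2)
    # height profile along rail
    m=ok&b&(P[...,2]>.15)&(P[...,2]<.26);Q=P[m];A=(Q[:,:2]-f[2:]);s=A@dr;w=A@np.array([dr[1],-dr[0]])
    k=abs(w)<.03
    for a in np.arange(-.22,.22,.006):
        g=k&(s>=a)&(s<a+.006)
        if g.any(): print(f'{a+.003:.3f}:{Q[g,2].max():.3f}/{np.ptp(w[g])*1000:.0f}',end=' ')
    print()
E
```

```text
scene0 tabs 320 n
[207 175  10  15 101] [0.448  0.3332 0.1481] [0.4363 0.3302 0.1304] [0.4622 0.339  0.1636]
[226 183  10  16 101] [0.4508 0.2714 0.1478] [0.4398 0.2683 0.1302] [0.4645 0.2758 0.1639]
[247 192   9  16 104] [0.4536 0.2097 0.1477] [0.4422 0.2073 0.1308] [0.4683 0.214  0.1637]
caddy top 716 ((527.33740234375, 285.9288635253906), (307.0269470214844, 191.97604370117188), 8.083674430847168)
rail 1169 [ 0.03702886  0.9993142   0.64724123 -0.0407231 ] 0.20614054429154793
ext -0.17254009834923842 0.22901033641581348 mid [ 0.64828675 -0.01250735]
-0.175:0.210/12 -0.169:0.213/14 -0.163:0.212/16 -0.157:0.213/18 -0.151:0.212/17 -0.145:0.210/14 -0.139:0.209/9 -0.133:0.209/10 -0.127:0.209/12 -0.121:0.210/10 -0.115:0.209/11 -0.109:0.247/27 -0.103:0.248/27 -0.097:0.247/25 -0.091:0.217/18 -0.085:0.216/20 -0.079:0.216/23 -0.073:0.217/20 -0.067:0.216/21 -0.061:0.214/21 -0.055:0.209/9 -0.049:0.209/9 -0.043:0.209/12 -0.037:0.210/11 -0.031:0.209/10 -0.025:0.209/12 -0.019:0.210/10 -0.013:0.209/9 -0.007:0.210/13 -0.001:0.208/11 0.005:0.209/11 0.011:0.210/12 0.017:0.209/11 0.023:0.209/9 0.029:
[... 1390 characters left out ...]
2 -0.067:0.212/9 -0.061:0.210/13 -0.055:0.209/13 -0.049:0.210/13 -0.043:0.208/14 -0.037:0.210/13 -0.031:0.209/14 -0.025:0.209/13 -0.019:0.210/13 -0.013:0.209/12 -0.007:0.209/11 -0.001:0.209/13 0.005:0.209/12 0.011:0.210/14 0.017:0.208/12 0.023:0.210/13 0.029:0.212/10 0.035:0.213/10 0.041:0.210/13 0.047:0.211/12 0.053:0.209/13 0.059:0.208/10 0.065:0.209/11 0.071:0.210/12 0.077:0.209/9 0.083:0.208/13 0.089:0.208/9 0.095:0.209/13 0.101:0.210/12 0.107:0.209/10 0.113:0.211/11 0.119:0.216/20 0.125:0.216/24 0.131:0.212/19 0.137:0.209/13 0.143:0.210/12 0.149:0.210/11 0.155:0.208/12 0.161:0.210/12 0.167:0.209/12 0.173:0.210/10 0.179:0.213/14 0.185:0.214/18 0.191:0.212/21 0.197:0.215/17 0.203:0.210/12
```

```bash
python3 - <<'E'
from h import *
for n in('scene0','top0'):
    d=load(n);P=cloud(d)[d['depth']>0]
    for nm,b in dict(panel=[.66,1,-.2,.2,.03,.2],panelhi=[.66,1,-.2,.2,.2,.6],tissue=[.5,.75,.18,.42,.06,.3],leftobj=[.3,.9,.4,.9,.1,.5]).items():
        q=P[(P[:,0]>b[0])&(P[:,0]<b[1])&(P[:,1]>b[2])&(P[:,1]<b[3])&(P[:,2]>b[4])&(P[:,2]<b[5])]
        if len(q): print(n,nm,len(q),np.percentile(q,[1,50,99],axis=0).round(3).tolist())
E
python3 -m inch '[{"spin":-0.487,"hand":-0.08},{"spin":-0.487,"hand":-0.08},{"spin":-0.487,"hand":-0.08},{"spin":-0.487,"hand":-0.08},{"spin":-0.487,"hand":-0.08}]'
```

```text
scene0 panel 8986 [[0.777, -0.197, 0.033], [0.827, -0.016, 0.144], [0.948, 0.195, 0.167]]
scene0 panelhi 60 [[0.66, -0.149, 0.206], [0.666, 0.027, 0.213], [0.999, 0.185, 0.49]]
scene0 tissue 1741 [[0.609, 0.182, 0.061], [0.647, 0.317, 0.113], [0.721, 0.393, 0.201]]
scene0 leftobj 7405 [[0.495, 0.409, 0.101], [0.668, 0.604, 0.177], [0.896, 0.776, 0.35]]
top0 panel 10917 [[0.779, -0.196, 0.034], [0.838, -0.003, 0.151], [0.952, 0.196, 0.167]]
top0 panelhi 80 [[0.66, -0.141, 0.202], [0.662, 0.133, 0.207], [0.67, 0.187, 0.244]]
top0 tissue 2072 [[0.609, 0.182, 0.062], [0.655, 0.329, 0.112], [0.722, 0.393, 0.202]]
top0 leftobj 11689 [[0.498, 0.409, 0.101], [0.688, 0.633, 0.149], [0.898, 0.886, 0.35]]invalid input at $[0]: expected keys tx, ty, tz, spin, hand
```

```bash
python3 -m inch '[{"tx":0,"ty":0,"tz":0,"spin":-0.487,"hand":-0.08},{"tx":0,"ty":0,"tz":0,"spin":-0.487,"hand":-0.08},{"tx":0,"ty":0,"tz":0,"spin":-0.487,"hand":-0.08},{"tx":0,"ty":0,"tz":0,"spin":-0.487,"hand":-0.08},{"tx":0,"ty":0,"tz":0,"spin":-0.487,"hand":-0.08}]'
python3 -m inch '[{"tx":-0.5,"ty":-0.5,"tz":0,"spin":0,"hand":-0.08},{"tx":-0.9,"ty":-1,"tz":0,"spin":0,"hand":-0.08},{"tx":-0.9,"ty":-1,"tz":0,"spin":0,"hand":-0.08},{"tx":-0.9,"ty":-1,"tz":0,"spin":0,"hand":-0.08}]'
```

```text
time_s: 0.52
tool_pos: [0.2105, 0.6148, 0.2409]
tcp_rot: [-0.025, 1.0, -0.0, -0.0]
contact_force: [0.5, -0.2, 0.9]
finger_gap: 0.0613
grasp_force: 0.0
time_s: 0.85
tool_pos: [0.2928, 0.5341, 0.2416]
tcp_rot: [-0.02, 1.0, -0.001, 0.001]
contact_force: [0.8, -0.0, -0.3]
finger_gap: 0.0418
grasp_force: 0.0
```

```bash
python3 -m inch '[{"tx":-0.3,"ty":-0.42,"tz":0,"spin":0,"hand":-0.08},{"tx":-0.63,"ty":-0.88,"tz":0,"spin":0,"hand":-0.08},{"tx":-0.63,"ty":-0.88,"tz":0,"spin":0,"hand":-0.08}]'
python3 -m inch '[{"tx":-0.3,"ty":-0.42,"tz":0,"spin":0,"hand":-0.08},{"tx":-0.63,"ty":-0.88,"tz":0,"spin":0,"hand":-0.08},{"tx":-0.63,"ty":-0.88,"tz":0,"spin":0,"hand":-0.08}]'
python3 -m inch '[{"tx":-0.3,"ty":-0.42,"tz":0,"spin":0,"hand":-0.08},{"tx":-0.63,"ty":-0.88,"tz":0,"spin":0,"hand":-0.08},{"tx":-0.63,"ty":-0.88,"tz":0,"spin":0,"hand":-0.08},{"tx":-0.63,"ty":-0.88,"tz":0,"spin":0,"hand":-0.08},{"tx":-0.63,"ty":-0.88,"tz":0,"spin":0,"hand":-0.08},{"tx":-0.63,"ty":-0.88,"tz":0,"spin":0,"hand":-0.08}]'
python3 - <<'E'
from h import *
s=sense();print(s['tool_pos'],s['tcp_rot'],s['q'])
d=snap('wrist','w1');print(d['mount'].round(3).tolist(),d['K'][0,0])
E
```

```text
time_s: 1.1
tool_pos: [0.347, 0.4648, 0.2415]
tcp_rot: [-0.02, 1.0, -0.001, 0.001]
contact_force: [1.5, -0.5, 0.5]
finger_gap: 0.0402
grasp_force: 0.0
time_s: 1.35
tool_pos: [0.4005, 0.3967, 0.2416]
tcp_rot: [-0.02, 1.0, -0.001, 0.001]
contact_force: [1.7, -0.6, 0.9]
finger_gap: 0.0401
grasp_force: 0.0
time_s: 1.85
tool_pos: [0.4478, 0.3371, 0.2411]
tcp_rot: [-0.026, 1.0, 0.0, -0.0]
contact_force: [-0.4, -0.5, -0.0]
finger_gap: 0.0398
grasp_force: 0.0
[0.44782628 0.33711604 0.24114619] [-2.62660609e-02  9.99654948e-01  1.30968180e-04 -2.48610383e-04] [-0.89525308  0.14996563  0.191116    1.69544597 -0.03000006  1.2992102
  0.92515979]
[[-0.001, -0.962, -0.272, 0.075], [1.0, -0.001, -0.001, -0.001], [0.0, -0.272, 0.962, -0.145], [0.0, 0.0, 0.0, 1.0]] 307.9278419145801
```

View pics/w1.png

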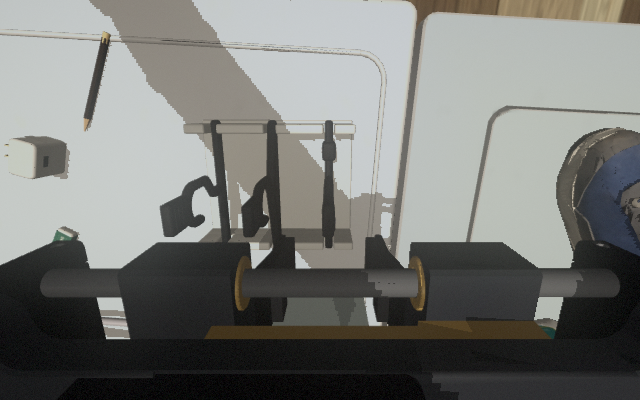

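The wrist view has the clip hanger edge-on at column 329, centred between the fingertips at columns 285 and 375, so it's aligned. Now I'll go down and grip.

```bash
python3 -m inch '[{"tx":0,"ty":0,"tz":0.25,"spin":0,"hand":-0.08},{"tx":0,"ty":0,"tz":0.5,"spin":0,"hand":-0.08},{"tx":0,"ty":0,"tz":0.75,"spin":0,"hand":-0.08},{"tx":0,"ty":0,"tz":0.9,"spin":0,"hand":-0.08},{"tx":0,"ty":0,"tz":0.9,"spin":0,"hand":-0.08},{"tx":0,"ty":0,"tz":0.9,"spin":0,"hand":-0.08}]'
python3 -m inch '[{"tx":0,"ty":0,"tz":0.2,"spin":0,"hand":-0.08},{"tx":0,"ty":0,"tz":0.2,"spin":0,"hand":-0.08},{"tx":0,"ty":0,"tz":0.2,"spin":0,"hand":-0.08},{"tx":0,"ty":0,"tz":0.2,"spin":0,"hand":-1},{"tx":0,"ty":0,"tz":0.2,"spin":0,"hand":-1},{"tx":0,"ty":0,"tz":0.2,"spin":0,"hand":-1},{"tx":0,"ty":0,"tz":0.2,"spin":0,"hand":-1},{"tx":0,"ty":0,"tz":0.2,"spin":0,"hand":-1},{"tx":0,"ty":0,"tz":0.2,"spin":0,"hand":-1},{"tx":0,"ty":0,"tz":0.2,"spin":0,"hand":-1}]'
```

```text
time_s: 2.4
tool_pos: [0.4482, 0.3364, 0.1692]
tcp_rot: [-0.027, 1.0, -0.0, -0.0]
contact_force: [-0.0, -0.2, -0.3]
finger_gap: 0.0401
grasp_force: 0.0
time_s: 3.23
tool_pos: [0.4488, 0.336, 0.1534]
tcp_rot: [-0.026, 1.0, 0.0, 0.0]
contact_force: [-0.5, 0.0, 0.9]
finger_gap: 0.0089
grasp_force: 30.0
```

```bash
python3 -m inch '[{"tx":0,"ty":0,"tz":-0.2,"spin":0,"hand":-1},{"tx":0,"ty":0,"tz":-0.45,"spin":0,"hand":-1},{"tx":0,"ty":0,"tz":-0.7,"spin":0,"hand":-1},{"tx":0,"ty":0,"tz":-1,"spin":0,"hand":-1}]'
python3 -m inch '[{"tx":0,"ty":0,"tz":-0.25,"spin":0,"hand":-1},{"tx":0,"ty":0,"tz":-0.5,"spin":0,"hand":-1},{"tx":0,"ty":0,"tz":-0.75,"spin":0,"hand":-1},{"tx":0,"ty":0,"tz":-1,"spin":0,"hand":-1},{"tx":0,"ty":0,"tz":-1,"spin":0,"hand":-1},{"tx":0,"ty":0,"tz":-1,"spin":0,"hand":-1},{"tx":0,"ty":0,"tz":-1,"spin":0,"hand":-1}]'
python3 -m inch '[{"tx":0,"ty":-0.3,"tz":-0.1,"spin":0.113,"hand":-1},{"tx":0,"ty":-0.6,"tz":-0.1,"spin":0.113,"hand":-1},{"tx":0,"ty":-1,"tz":-0.1,"spin":0.113,"hand":-1},{"tx":0,"ty":-1,"tz":-0.1,"spin":0.113,"hand":-1},{"tx":0,"ty":-1,"tz":-0.1,"spin":0.113,"hand":-1},{"tx":0,"ty":-1,"tz":-0.1,"spin":0.113,"hand":-1}]'
python3 - <<'E'
from h import *
d=snap('scene','s2');cv2.imwrite('pics/s2c.png',cv2.resize(d['frame'][100:280,170:490,::-1],(800,450),interpolation=cv2.INTER_CUBIC));print(sense()['tool_pos'],sense()['q'])
E
```

```text
time_s: 3.57
tool_pos: [0.4482, 0.3354, 0.2332]
tcp_rot: [-0.026, 1.0, -0.001, -0.001]
contact_force: [0.3, -0.0, -0.2]
finger_gap: 0.0089
grasp_force: 30.0
time_s: 4.15
tool_pos: [0.4485, 0.3357, 0.3123]
tcp_rot: [-0.026, 1.0, -0.0, -0.0]
contact_force: [-0.5, -0.7, -1.8]
finger_gap: 0.0088
grasp_force: 30.0
time_s: 4.65
tool_pos: [0.4525, 0.2562, 0.3204]
tcp_rot: [0.018, 1.0, -0.0, -0.001]
contact_force: [-0.2, 0.2, -0.3]
finger_gap: 0.0084
grasp_force: 30.0
[0.45239281 0.25673326 0.32042305] [-0.8405645   0.03047593  0.2464036   1.66183163 -0.00768198  1.45149973
  0.94241148]
```

View pics/s2c.png

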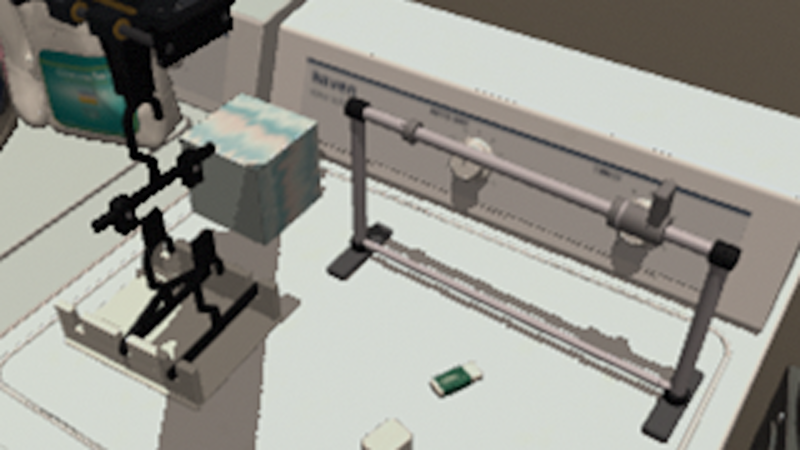

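The hanger is held level and upright, well clear of the two hangers left in the caddy. Now across to the front of the rail.

```bash
python3 -m inch '[{"tx":-0.17,"ty":-0.45,"tz":0,"spin":0,"hand":-1},{"tx":-0.33,"ty":-0.94,"tz":0,"spin":0,"hand":-1},{"tx":-0.33,"ty":-0.94,"tz":0,"spin":0,"hand":-1}]'
python3 -m inch '[{"tx":-0.17,"ty":-0.45,"tz":0,"spin":0,"hand":-1},{"tx":-0.33,"ty":-0.94,"tz":0,"spin":0,"hand":-1},{"tx":-0.33,"ty":-0.94,"tz":0,"spin":0,"hand":-1}]'
python3 -m inch '[{"tx":-0.17,"ty":-0.45,"tz":0,"spin":0,"hand":-1},{"tx":-0.33,"ty":-0.94,"tz":0,"spin":0,"hand":-1},{"tx":-0.33,"ty":-0.94,"tz":0,"spin":0,"hand":-1}]'
python3 -m inch '[{"tx":-0.17,"ty":-0.45,"tz":0.1,"spin":0,"hand":-1},{"tx":-0.33,"ty":-0.94,"tz":0.3,"spin":0,"hand":-1},{"tx":-0.33,"ty":-0.94,"tz":0.62,"spin":0,"hand":-1},{"tx":-0.33,"ty":-0.94,"tz":0.62,"spin":0,"hand":-1},{"tx":-0.33,"ty":-0.94,"tz":0.62,"spin":0,"hand":-1},{"tx":-0.33,"ty":-0.94,"tz":0.62,"spin":0,"hand":-1}]'
python3 - <<'E'
from h import *
s=sense();print(s['tool_pos'],s['tcp_rot'],s['q'])
d=snap('top','t3');a=cv2.resize(d['frame'][115:225,270:460,::-1],(660,382),interpolation=cv2.INTER_CUBIC);cv2.imwrite('pics/t3c.png',a)
P=cloud(d);ok=(d['depth']>0)&(P[...,2]>.195)&(P[...,2]<.213)&(P[...,0]>.62)&(P[...,0]<.68)&(abs(P[...,1])<.1)
print(np.polyfit(P[ok][:,1],P[ok][:,0],1),ok.sum())
E
```

```text
time_s: 4.95
tool_pos: [0.4789, 0.1728, 0.3211]
tcp_rot: [0.022, 1.0, -0.002, 0.0]
contact_force: [0.8, -2.1, -0.9]
finger_gap: 0.0089
grasp_force: 30.0
time_s: 5.2
tool_pos: [0.5021, 0.0964, 0.3212]
tcp_rot: [0.022, 1.0, -0.002, 0.0]
contact_force: [0.2, -1.8, 0.5]
finger_gap: 0.0089
grasp_force: 30.0
time_s: 5.45
tool_pos: [0.5253, 0.0202, 0.3212]
tcp_rot: [0.022, 1.0, -0.002, 0.0]
contact_force: [-0.6, -0.4, -0.4]
finger_gap: 0.0091
grasp_force: 30.0
time_s: 5.95
tool_pos: [0.548, -0.0466, 0.2723]
tcp_rot: [0.017, 1.0, 0.0, 0.0]
contact_force: [-0.2, 0.1, -1.3]
finger_gap: 0.0084
grasp_force: 30.0
[ 0.54799976 -0.04664137  0.27233506] [1.70421916e-02 9.99854765e-01 1.01952866e-04 4.57845521e-05] [-0.50349039  0.11356917  0.55739066  1.68878052 -0.06159793  1.35662694
  1.60081599]
[0.0412972  0.65145534] 85
```

View pics/t3c.png

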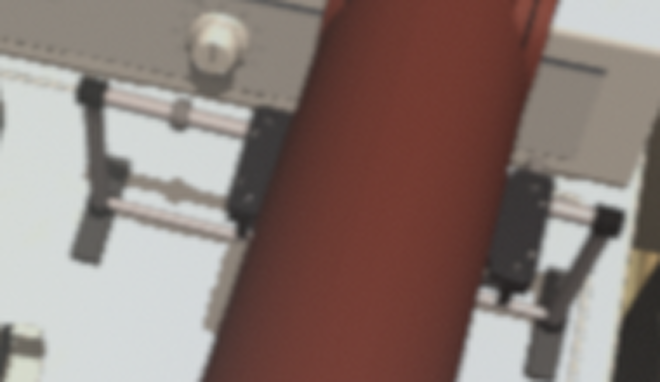

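The top view shows the gripper on the rail's right half, between the ring (column 180) and the keeper. Moving in along +x.

```bash
python3 -m inch '[{"tx":-0.2,"ty":0,"tz":0.03,"spin":0,"hand":-1},{"tx":-0.4,"ty":0,"tz":0.03,"spin":0,"hand":-1},{"tx":-0.6,"ty":0,"tz":0.03,"spin":0,"hand":-1},{"tx":-0.7,"ty":0,"tz":0.03,"spin":0,"hand":-1},{"tx":-0.75,"ty":0,"tz":0.03,"spin":0,"hand":-1},{"tx":-0.75,"ty":0,"tz":0.03,"spin":0,"hand":-1}]'
python3 -m inch '[{"tx":-0.1,"ty":0,"tz":0,"spin":0,"hand":-1},{"tx":-0.2,"ty":0,"tz":0,"spin":0,"hand":-1},{"tx":-0.3,"ty":0,"tz":0,"spin":0,"hand":-1},{"tx":-0.4,"ty":0,"tz":0,"spin":0,"hand":-1},{"tx":-0.5,"ty":0,"tz":0,"spin":0,"hand":-1},{"tx":-0.5,"ty":0,"tz":0,"spin":0,"hand":-1},{"tx":-0.5,"ty":0,"tz":0,"spin":0,"hand":-1},{"tx":-0.5,"ty":0,"tz":0,"spin":0,"hand":-1}]'
```

```text
time_s: 6.5
tool_pos: [0.6081, -0.0499, 0.2696]
tcp_rot: [0.018, 1.0, -0.0, 0.0]
contact_force: [-1.1, 0.2, -1.2]
finger_gap: 0.0089
grasp_force: 30.0
time_s: 7.17
tool_pos: [0.6474, -0.0523, 0.2691]
tcp_rot: [0.018, 1.0, -0.0, -0.0]
contact_force: [-0.5, -0.1, -0.9]
finger_gap: 0.0092
grasp_force: 30.0
```

```bash
python3 -m inch '[{"tx":-0.02,"ty":0,"tz":0.1,"spin":0,"hand":-1},{"tx":-0.02,"ty":0,"tz":0.2,"spin":0,"hand":-1},{"tx":-0.02,"ty":0,"tz":0.3,"spin":0,"hand":-1},{"tx":-0.02,"ty":0,"tz":0.35,"spin":0,"hand":-1},{"tx":-0.02,"ty":0,"tz":0.35,"spin":0,"hand":-1},{"tx":-0.02,"ty":0,"tz":0.35,"spin":0,"hand":-1}]'
python3 -m inch '[{"tx":0,"ty":0,"tz":0.02,"spin":0,"hand":-1},{"tx":0,"ty":0,"tz":0.03,"spin":0,"hand":-1},{"tx":0,"ty":0,"tz":0.03,"spin":0,"hand":-1},{"tx":0,"ty":0,"tz":0.03,"spin":0,"hand":-1}]'
python3 - <<'E'
from h import *
d=snap('scene','s4');cv2.imwrite('pics/s4c.png',cv2.resize(d['frame'][125:225,290:480,::-1],(760,400),interpolation=cv2.INTER_CUBIC))
E
```

```text
time_s: 7.67
tool_pos: [0.6489, -0.052, 0.2409]
tcp_rot: [0.018, 1.0, -0.0, -0.0]
contact_force: [0.6, 0.2, 0.1]
finger_gap: 0.0087
grasp_force: 30.0
time_s: 8.0
tool_pos: [0.6492, -0.0521, 0.239]
tcp_rot: [0.018, 1.0, -0.0, 0.0]
contact_force: [0.1, -0.6, -0.6]
finger_gap: 0.0085
grasp_force: 30.0
```

View pics/s4c.png

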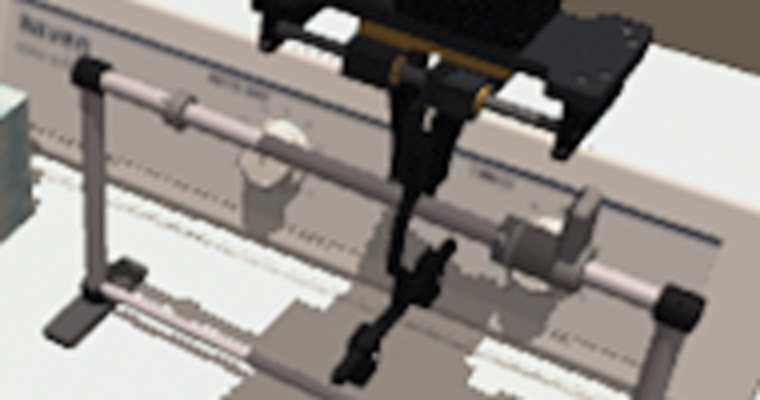

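The hook is over the rail, clear of the ring on the left and the keeper on the right. I'll lower it to touch, then slide it left.

```bash
python3 -m inch '[{"tx":0,"ty":0,"tz":0.015,"spin":0,"hand":-1},{"tx":0,"ty":0,"tz":0.015,"spin":0,"hand":-1},{"tx":0,"ty":0,"tz":0.015,"spin":0,"hand":-1}]'
python3 -m inch '[{"tx":0,"ty":0.2,"tz":0,"spin":0,"hand":-1},{"tx":0,"ty":0.4,"tz":0,"spin":0,"hand":-1},{"tx":0,"ty":0.6,"tz":0,"spin":0,"hand":-1},{"tx":0,"ty":0.75,"tz":0,"spin":0,"hand":-1},{"tx":0,"ty":0.9,"tz":0,"spin":0,"hand":-1},{"tx":0,"ty":0.9,"tz":0,"spin":0,"hand":-1},{"tx":0,"ty":0.9,"tz":0,"spin":0,"hand":-1}]'
python3 -m inch '[{"tx":0,"ty":0.15,"tz":0,"spin":0,"hand":-1},{"tx":0,"ty":0.3,"tz":0,"spin":0,"hand":-1},{"tx":0,"ty":0.45,"tz":0,"spin":0,"hand":-1},{"tx":0,"ty":0.6,"tz":0,"spin":0,"hand":-1},{"tx":0,"ty":0.7,"tz":0,"spin":0,"hand":-1},{"tx":0,"ty":0.7,"tz":0,"spin":0,"hand":-1},{"tx":0,"ty":0.7,"tz":0,"spin":0,"hand":-1},{"tx":0,"ty":0.7,"tz":0,"spin":0,"hand":-1}]'
```

```text
time_s: 8.3
tool_pos: [0.6493, -0.0521, 0.238]
tcp_rot: [0.018, 1.0, 0.0, 0.0]
contact_force: [-0.5, 0.2, 1.0]
finger_gap: 0.0092
grasp_force: 30.0
time_s: 8.88
tool_pos: [0.6519, 0.0211, 0.2379]
tcp_rot: [0.017, 1.0, 0.0, 0.0]
contact_force: [0.6, 0.9, 2.2]
finger_gap: 0.0085
grasp_force: 30.0
time_s: 9.55
tool_pos: [0.6539, 0.0775, 0.2378]
tcp_rot: [0.017, 1.0, 0.001, 0.0]
contact_force: [0.1, 2.9, 5.1]
finger_gap: 0.0085
grasp_force: 30.0
```

```bash
python3 -m inch '[{"tx":0,"ty":0.08,"tz":-0.006,"spin":0,"hand":-1},{"tx":0,"ty":0.16,"tz":-0.006,"spin":0,"hand":-1},{"tx":0,"ty":0.19,"tz":-0.006,"spin":0,"hand":-1},{"tx":0,"ty":0.19,"tz":-0.006,"spin":0,"hand":-1},{"tx":0,"ty":0.19,"tz":-0.006,"spin":0,"hand":-1}]'
python3 -m inch '[{"tx":0,"ty":0.02,"tz":0,"spin":0,"hand":-1},{"tx":0,"ty":0.025,"tz":0,"spin":0,"hand":-1},{"tx":0,"ty":0.025,"tz":0,"spin":0,"hand":-1}]'
python3 -m inch '[{"tx":0,"ty":0.02,"tz":0,"spin":0,"hand":-1},{"tx":0,"ty":0.025,"tz":0,"spin":0,"hand":-1},{"tx":0,"ty":0.025,"tz":0,"spin":0,"hand":-1}]'
```

```text
time_s: 9.97
tool_pos: [0.6542, 0.0917, 0.2379]
tcp_rot: [0.018, 1.0, 0.0, -0.0]
contact_force: [0.6, 1.6, 0.7]
finger_gap: 0.0088
grasp_force: 30.0
time_s: 10.22
tool_pos: [0.6543, 0.0927, 0.238]
tcp_rot: [0.018, 1.0, -0.0, -0.0]
contact_force: [0.3, -0.5, 0.2]
finger_gap: 0.0084
grasp_force: 30.0
time_s: 10.47
tool_pos: [0.6544, 0.0953, 0.238]
tcp_rot: [0.018, 1.0, 0.0, -0.0]
contact_force: [0.0, 0.0, 0.3]
finger_gap: 0.0088
grasp_force: 30.0
```

```bash
python3 -m inch '[{"tx":0,"ty":0.02,"tz":0,"spin":0,"hand":-1},{"tx":0,"ty":0.025,"tz":0,"spin":0,"hand":-1},{"tx":0,"ty":0.025,"tz":0,"spin":0,"hand":-1}]'
python3 -m inch '[{"tx":0,"ty":0.02,"tz":0,"spin":0,"hand":-1},{"tx":0,"ty":0.025,"tz":0,"spin":0,"hand":-1},{"tx":0,"ty":0.025,"tz":0,"spin":0,"hand":-1}]'
python3 -m inch '[{"tx":0,"ty":0.02,"tz":0,"spin":0,"hand":-1},{"tx":0,"ty":0.025,"tz":0,"spin":0,"hand":-1},{"tx":0,"ty":0.025,"tz":0,"spin":0,"hand":-1}]'
```

```text
time_s: 10.72
tool_pos: [0.6545, 0.0974, 0.238]
tcp_rot: [0.018, 1.0, 0.0, -0.0]
contact_force: [-1.0, -1.2, -0.1]
finger_gap: 0.0084
grasp_force: 30.0
time_s: 10.97
tool_pos: [0.6545, 0.0985, 0.2381]
tcp_rot: [0.018, 1.0, -0.0, -0.0]
contact_force: [-0.5, -2.6, 0.2]
finger_gap: 0.0087
grasp_force: 30.0
time_s: 11.22
tool_pos: [0.6545, 0.0987, 0.238]
tcp_rot: [0.019, 1.0, -0.001, -0.0]
contact_force: [-1.6, -7.1, 0.4]
finger_gap: 0.0092
grasp_force: 30.0
```

The hanger touches the ring at y of about 0.098. I'll ease the push, release and rise.

```bash
python3 -m inch '[{"tx":0,"ty":-0.015,"tz":0,"spin":0,"hand":-1},{"tx":0,"ty":-0.015,"tz":0,"spin":0,"hand":-1},{"tx":0,"ty":-0.015,"tz":0,"spin":0,"hand":-0.1},{"tx":0,"ty":-0.015,"tz":0,"spin":0,"hand":-0.1},{"tx":0,"ty":-0.015,"tz":0,"spin":0,"hand":-0.1},{"tx":0,"ty":-0.015,"tz":0,"spin":0,"hand":-0.1},{"tx":0,"ty":-0.015,"tz":0,"spin":0,"hand":-0.1}]'
python3 -m inch '[{"tx":0,"ty":0,"tz":-0.2,"spin":0,"hand":-0.1},{"tx":0,"ty":0,"tz":-0.5,"spin":0,"hand":-0.1},{"tx":0,"ty":0,"tz":-0.8,"spin":0,"hand":-0.1},{"tx":0,"ty":0,"tz":-0.8,"spin":0,"hand":-0.1},{"tx":0,"ty":0,"tz":-0.8,"spin":0,"hand":-0.1}]'
python3 -m inch '[{"tx":0,"ty":-0.4,"tz":0,"spin":0,"hand":-0.1},{"tx":0,"ty":-0.8,"tz":0,"spin":0,"hand":-0.1},{"tx":0,"ty":-1,"tz":0,"spin":0,"hand":-0.1},{"tx":0,"ty":-1,"tz":0,"spin":0,"hand":-0.1}]'
python3 -m inch '[{"tx":0,"ty":-0.4,"tz":0,"spin":0,"hand":-0.1},{"tx":0,"ty":-0.8,"tz":0,"spin":0,"hand":-0.1},{"tx":0,"ty":-0.94,"tz":0,"spin":0,"hand":-0.1},{"tx":0,"ty":-0.94,"tz":0,"spin":0,"hand":-0.1}]'
python3 -m inch '[{"tx":0,"ty":-0.4,"tz":0,"spin":0,"hand":-0.1},{"tx":0,"ty":-0.8,"tz":0,"spin":0,"hand":-0.1},{"tx":0,"ty":-1,"tz":0,"spin":0,"hand":-0.1},{"tx":0,"ty":-1,"tz":0,"spin":0,"hand":-0.1},{"tx":0,"ty":-1,"tz":0,"spin":0,"hand":-0.1},{"tx":0,"ty":-1,"tz":0,"spin":0,"hand":-0.1}]'
python3 - <<'E'
from h import *
print(sense()['tool_pos'])
d=snap('scene','s5');cv2.imwrite('pics/s5c.png',cv2.resize(d['frame'][125:225,290:480,::-1],(760,400),interpolation=cv2.INTER_CUBIC))
P=cloud(d);ok=(d['depth']>0)&(P[...,2]>.228)&(P[...,2]<.252)&(abs(P[...,0]-.65)<.03)
for a,b in((-.2,-.08),(.06,.13)):
    Q=P[ok&(P[...,1]>a)&(P[...,1]<b)];print(len(Q),Q.min(0).round(4),Q.max(0).round(4),Q.mean(0).round(4))
E
```

```text
time_s: 11.8
tool_pos: [0.6547, 0.1005, 0.2382]
tcp_rot: [0.018, 1.0, 0.0, 0.0]
contact_force: [-0.5, -0.5, 0.0]
finger_gap: 0.0337
grasp_force: 0.0
time_s: 12.22
tool_pos: [0.6553, 0.1, 0.3037]
tcp_rot: [0.018, 1.0, 0.0, 0.001]
contact_force: [-0.8, -0.2, 0.0]
finger_gap: 0.0395
grasp_force: 0.0
time_s: 12.55
tool_pos: [0.651, 0.0142, 0.3014]
tcp_rot: [0.021, 1.0, -0.001, -0.0]
contact_force: [0.0, 0.2, 0.7]
finger_gap: 0.0392
grasp_force: 0.0
time_s: 12.88
tool_pos: [0.6482, -0.0593, 0.3015]
tcp_rot: [0.021, 1.0, -0.001, -0.0]
contact_force: [1.2, -0.2, -0.0]
finger_gap: 0.0395
grasp_force: 0.0
time_s: 13.38
tool_pos: [0.6466, -0.1327, 0.3014]
tcp_rot: [0.017, 1.0, 0.001, -0.0]
contact_force: [-0.8, 0.6, 0.2]
finger_gap: 0.039
grasp_force: 0.0
[ 0.64660308 -0.13274724  0.30143945]
93 [ 0.6346 -0.1483  0.2282] [ 0.6611 -0.1361  0.2481] [ 0.6436 -0.1431  0.2407]
74 [0.641  0.0939 0.228 ] [0.6655 0.1032 0.2486] [0.6508 0.0976 0.2398]
```

View pics/s5c.png

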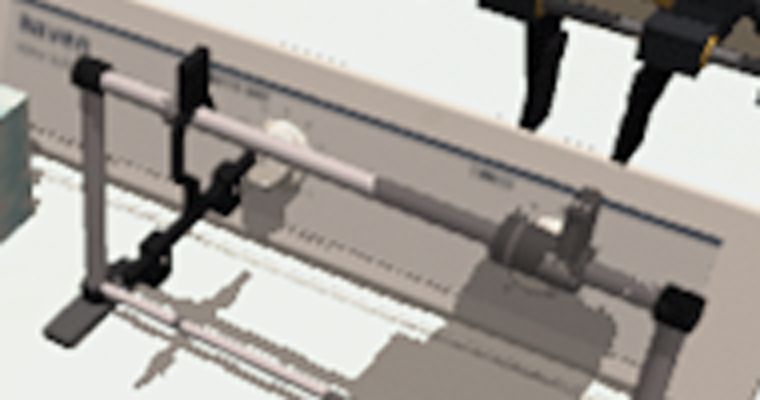

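The hanger hangs squarely against the ring, and the keeper's tab is centred at y of about -0.142. I'll grip that tab next.

```bash
python3 -m inch '[{"tx":0,"ty":-0.12,"tz":0,"spin":0,"hand":-0.1},{"tx":0,"ty":-0.12,"tz":0.2,"spin":0,"hand":-0.1},{"tx":0,"ty":-0.12,"tz":0.4,"spin":0,"hand":-0.1},{"tx":0,"ty":-0.12,"tz":0.6,"spin":0,"hand":-0.1},{"tx":0,"ty":-0.12,"tz":0.8,"spin":0,"hand":-0.1},{"tx":0,"ty":-0.12,"tz":0.8,"spin":0,"hand":-0.1},{"tx":0,"ty":-0.12,"tz":0.8,"spin":0,"hand":-0.1}]'
python3 -m inch '[{"tx":0,"ty":0,"tz":0,"spin":0,"hand":-1},{"tx":0,"ty":0,"tz":0,"spin":0,"hand":-1},{"tx":0,"ty":0,"tz":0,"spin":0,"hand":-1},{"tx":0,"ty":0,"tz":0,"spin":0,"hand":-1},{"tx":0,"ty":0,"tz":0,"spin":0,"hand":-1},{"tx":0,"ty":0,"tz":0,"spin":0,"hand":-1}]'
```

```text
time_s: 14.02
tool_pos: [0.6455, -0.1443, 0.2377]
tcp_rot: [0.018, 1.0, 0.0, -0.001]
contact_force: [0.1, 0.4, 0.2]
finger_gap: 0.0391
grasp_force: 0.0
time_s: 14.52
tool_pos: [0.646, -0.1447, 0.2386]
tcp_rot: [0.018, 1.0, 0.0, 0.0]
contact_force: [-0.4, -0.3, 2.3]
finger_gap: 0.0116
grasp_force: 30.0
```

```bash
python3 -m inch '[{"tx":0,"ty":0.2,"tz":0,"spin":0,"hand":-1},{"tx":0,"ty":0.4,"tz":0,"spin":0,"hand":-1},{"tx":0,"ty":0.6,"tz":0,"spin":0,"hand":-1},{"tx":0,"ty":0.8,"tz":0,"spin":0,"hand":-1},{"tx":0,"ty":0.95,"tz":0,"spin":0,"hand":-1},{"tx":0,"ty":0.95,"tz":0,"spin":0,"hand":-1},{"tx":0,"ty":0.95,"tz":0,"spin":0,"hand":-1}]'
python3 -m inch '[{"tx":0,"ty":0.2,"tz":0,"spin":0,"hand":-1},{"tx":0,"ty":0.4,"tz":0,"spin":0,"hand":-1},{"tx":0,"ty":0.6,"tz":0,"spin":0,"hand":-1},{"tx":0,"ty":0.8,"tz":0,"spin":0,"hand":-1},{"tx":0,"ty":0.95,"tz":0,"spin":0,"hand":-1},{"tx":0,"ty":0.95,"tz":0,"spin":0,"hand":-1},{"tx":0,"ty":0.95,"tz":0,"spin":0,"hand":-1}]'
python3 -m inch '[{"tx":0,"ty":0.1,"tz":0,"spin":0,"hand":-1},{"tx":0,"ty":0.2,"tz":0,"spin":0,"hand":-1},{"tx":0,"ty":0.3,"tz":0,"spin":0,"hand":-1},{"tx":0,"ty":0.38,"tz":0,"spin":0,"hand":-1},{"tx":0,"ty":0.38,"tz":0,"spin":0,"hand":-1},{"tx":0,"ty":0.38,"tz":0,"spin":0,"hand":-1},{"tx":0,"ty":0.38,"tz":0,"spin":0,"hand":-1}]'
```

```text
time_s: 15.1
tool_pos: [0.6487, -0.0677, 0.2386]
tcp_rot: [0.017, 1.0, 0.0, 0.0]
contact_force: [-1.6, 1.1, 4.5]
finger_gap: 0.0122
grasp_force: 30.0
time_s: 15.68
tool_pos: [0.6514, 0.008, 0.2385]
tcp_rot: [0.017, 1.0, 0.0, 0.0]
contact_force: [-2.5, 0.9, 5.2]
finger_gap: 0.0119
grasp_force: 30.0
time_s: 16.27
tool_pos: [0.6524, 0.0385, 0.2385]
tcp_rot: [0.018, 1.0, 0.0, 0.0]
contact_force: [-2.3, 1.2, 5.9]
finger_gap: 0.0117
grasp_force: 30.0
```

```bash
python3 -m inch '[{"tx":0,"ty":0.05,"tz":0,"spin":0,"hand":-1},{"tx":0,"ty":0.1,"tz":0,"spin":0,"hand":-1},{"tx":0,"ty":0.12,"tz":0,"spin":0,"hand":-1},{"tx":0,"ty":0.12,"tz":0,"spin":0,"hand":-1},{"tx":0,"ty":0.12,"tz":0,"spin":0,"hand":-1}]'
python3 -m inch '[{"tx":0,"ty":0.02,"tz":0,"spin":0,"hand":-1},{"tx":0,"ty":0.025,"tz":0,"spin":0,"hand":-1},{"tx":0,"ty":0.025,"tz":0,"spin":0,"hand":-1},{"tx":0,"ty":0.025,"tz":0,"spin":0,"hand":-1}]'
python3 -m inch '[{"tx":0,"ty":0.02,"tz":0,"spin":0,"hand":-1},{"tx":0,"ty":0.025,"tz":0,"spin":0,"hand":-1},{"tx":0,"ty":0.025,"tz":0,"spin":0,"hand":-1},{"tx":0,"ty":0.025,"tz":0,"spin":0,"hand":-1}]'
python3 -m inch '[{"tx":0,"ty":0.02,"tz":0,"spin":0,"hand":-1},{"tx":0,"ty":0.025,"tz":0,"spin":0,"hand":-1},{"tx":0,"ty":0.025,"tz":0,"spin":0,"hand":-1},{"tx":0,"ty":0.025,"tz":0,"spin":0,"hand":-1}]'
```

```text
time_s: 16.68
tool_pos: [0.6528, 0.0479, 0.2385]
tcp_rot: [0.018, 1.0, 0.0, 0.0]
contact_force: [-2.9, 1.0, 6.0]
finger_gap: 0.0118
grasp_force: 30.0
time_s: 17.02
tool_pos: [0.6528, 0.0493, 0.2386]
tcp_rot: [0.018, 1.0, 0.0, 0.0]
contact_force: [-3.2, -0.7, 6.4]
finger_gap: 0.0119
grasp_force: 30.0
time_s: 17.35
tool_pos: [0.6529, 0.0513, 0.2386]
tcp_rot: [0.018, 1.0, 0.0, 0.0]
contact_force: [-3.0, -0.3, 6.1]
finger_gap: 0.0115
grasp_force: 30.0
time_s: 17.68
tool_pos: [0.6529, 0.0533, 0.2385]
tcp_rot: [0.018, 1.0, 0.0, 0.0]
contact_force: [-3.5, -0.3, 7.2]
finger_gap: 0.0123
grasp_force: 30.0
```

```bash
python3 -m inch '[{"tx":0,"ty":0.015,"tz":0,"spin":0,"hand":-1},{"tx":0,"ty":0.015,"tz":0,"spin":0,"hand":-1},{"tx":0,"ty":0.015,"tz":0,"spin":0,"hand":-1}]'
python3 -m inch '[{"tx":0,"ty":0.015,"tz":0,"spin":0,"hand":-1},{"tx":0,"ty":0.015,"tz":0,"spin":0,"hand":-1},{"tx":0,"ty":0.015,"tz":0,"spin":0,"hand":-1}]'
python3 -m inch '[{"tx":0,"ty":0.015,"tz":0,"spin":0,"hand":-1},{"tx":0,"ty":0.015,"tz":0,"spin":0,"hand":-1},{"tx":0,"ty":0.015,"tz":0,"spin":0,"hand":-1}]'
```

```text
time_s: 17.93
tool_pos: [0.6529, 0.054, 0.2386]
tcp_rot: [0.018, 1.0, -0.0, -0.0]
contact_force: [-3.3, -0.9, 6.7]
finger_gap: 0.0116
grasp_force: 30.0
time_s: 18.18
tool_pos: [0.653, 0.0541, 0.2386]
tcp_rot: [0.019, 1.0, -0.001, -0.0]
contact_force: [-3.5, -3.9, 5.8]
finger_gap: 0.0121
grasp_force: 30.0
time_s: 18.43
tool_pos: [0.6529, 0.0541, 0.2386]
tcp_rot: [0.019, 1.0, -0.001, -0.0]
contact_force: [-3.4, -7.0, 7.2]
finger_gap: 0.012
grasp_force: 30.0
```

The keeper is hard against the hanger, with about 7 N reaction. I'll ease off, open, rise and look.

```bash
python3 -m inch '[{"tx":0,"ty":-0.02,"tz":0,"spin":0,"hand":-1},{"tx":0,"ty":-0.02,"tz":0,"spin":0,"hand":-1},{"tx":0,"ty":-0.02,"tz":0,"spin":0,"hand":-0.1},{"tx":0,"ty":-0.02,"tz":0,"spin":0,"hand":-0.1},{"tx":0,"ty":-0.02,"tz":0,"spin":0,"hand":-0.1},{"tx":0,"ty":-0.02,"tz":0,"spin":0,"hand":-0.1},{"tx":0,"ty":-0.02,"tz":0,"spin":0,"hand":-0.1}]'
python3 -m inch '[{"tx":0,"ty":0,"tz":-0.2,"spin":0,"hand":-0.1},{"tx":0,"ty":0,"tz":-0.5,"spin":0,"hand":-0.1},{"tx":0,"ty":0,"tz":-0.9,"spin":0,"hand":-0.1},{"tx":0,"ty":0,"tz":-0.9,"spin":0,"hand":-0.1}]'
python3 -m inch '[{"tx":0.3,"ty":-0.4,"tz":0,"spin":0,"hand":-0.1},{"tx":0.6,"ty":-0.8,"tz":0,"spin":0,"hand":-0.1},{"tx":0.6,"ty":-1,"tz":0,"spin":0,"hand":-0.1},{"tx":0.6,"ty":-1,"tz":0,"spin":0,"hand":-0.1},{"tx":0.6,"ty":-1,"tz":0,"spin":0,"hand":-0.1}]'
python3 - <<'E'
from h import *
d=snap('scene','s6');f=d['frame'][...,::-1]
im=np.zeros((600,760,3),np.uint8);im[:400]=cv2.resize(f[125:225,290:480],(760,400),interpolation=cv2.INTER_CUBIC)
im[400:,:380]=cv2.resize(f[175:365,170:450],(380,200),interpolation=cv2.INTER_AREA)
im[400:,380:]=cv2.resize(f[135:175,310:386],(380,200),interpolation=cv2.INTER_CUBIC)
cv2.imwrite('pics/s6c.png',im)
E
```

```text
time_s: 19.02
tool_pos: [0.653, 0.0553, 0.2378]
tcp_rot: [0.018, 1.0, -0.0, -0.0]
contact_force: [0.6, 0.6, -0.2]
finger_gap: 0.0356
grasp_force: 0.0
time_s: 19.35
tool_pos: [0.6549, 0.0549, 0.3163]
tcp_rot: [0.018, 1.0, 0.001, 0.004]
contact_force: [0.8, -0.5, 1.1]
finger_gap: 0.0389
grasp_force: 0.0
time_s: 19.77
tool_pos: [0.6021, -0.024, 0.3105]
tcp_rot: [0.019, 1.0, 0.0, 0.0]
contact_force: [0.6, 1.1, 0.6]
finger_gap: 0.0391
grasp_force: 0.0
```

View pics/s6c.png

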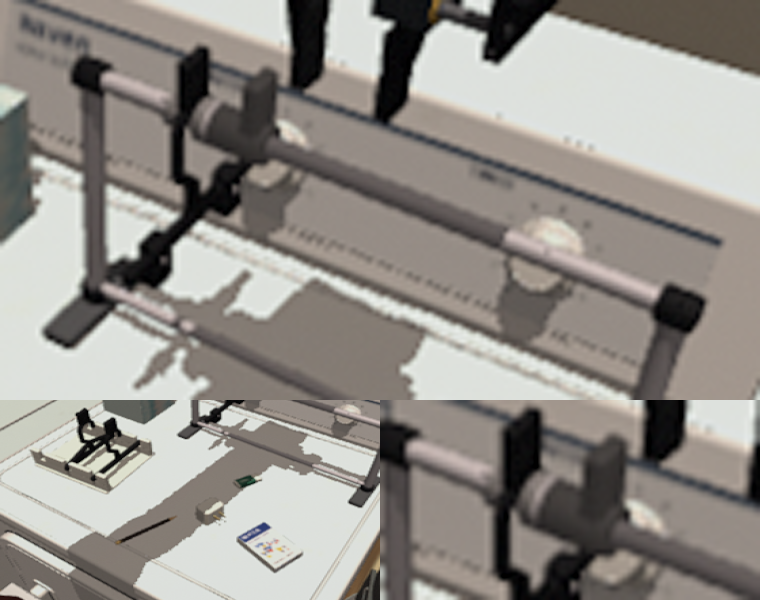

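Run:
```python
from h import *
d=load('s6');P=cloud(d);ok=(d['depth']>0)&(P[...,2]>.228)&(P[...,2]<.252)&(abs(P[...,0]-.65)<.03)
for a,b in((0.03,.08),(.08,.13)):
    Q=P[ok&(P[...,1]>a)&(P[...,1]<b)];print(len(Q),Q.min(0).round(4),Q.max(0).round(4),Q.mean(0).round(4))
```

```text
84 [0.6413 0.048  0.228 ] [0.6682 0.0603 0.248 ] [0.6515 0.0529 0.2398]
73 [0.6401 0.0937 0.2281] [0.6659 0.1038 0.2479] [0.651  0.0977 0.2402]
```

```bash
python3 -c "
from bench import hand_in;print(hand_in())"
```

```text
the job is handed in; nothing more can be done
None
```

The clip hanger hangs on the rail against the stop ring with the keeper slid up against it; the other two hangers are still in the caddy, the small things look undisturbed, and I handed the job in at about 20 s (no verdict was shown).

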